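Hold the edge sander's belt tensioner back for a belt change

TASK

The worn belt is off the edge sander and I want to slip the new one on: free the tension lock by turning its bar knob about a quarter turn anticlockwise, then push the tension arm back by its upright handle, past the click of its ratchet catch and on until it is right back at its rear stop. Keep holding the handle there and finish still holding it: the catch is only a safeguard and leaves too little slack, so the arm must not be let back on to it. Leave the jar, tin, wrench and wood offcut on the bench where they are.

Things in the scene. Friction and masses are not known exactly. Their poses are not given: they have to be found in the camera images.
- sander: Benchtop edge belt sander, fixed to the bench, belt off; grey housing 360 (x) x 380 (y) mm, deck 120 mm above the bench; origin at the centre of its underside, z up, +x towards the platen and its two 48 mm rollers at (140, 85) and (140, -140) mm, -x side (vents, switch) facing the robot within 25 degrees. 90 mm drive wheel at (45, -135) mm. Wheel tops about 200 mm above the bench.
- pivot_center (a point): Pivot of the tension arm on its upright axis, 134 mm above the bench, at (0, -50) mm in the sander's frame, with a coil spring round it that always drives the arm back towards 0 rad: about 7 N at the handle at 0, about 11 N from just before the click to 0.45 rad.
- tension_arm (a joint): Angle of the tension arm, a level steel bar 24 mm wide, top 134 mm above the bench, with a quadrant plate and a 64 mm idler wheel 135 mm from the pivot. 0 = front stop, bar along the sander's +y; grows clockwise from above (handle goes towards +x, away from the robot); 0.45 rad = rear stop. Starts at 0.06, locked there by the pin.
- tension_handle: Upright black round handle on the free end of the tension arm, 230 mm from the pivot: 26 mm diameter, 91 mm tall, from 134 to 225 mm above the bench; origin at the centre of its foot on the arm's top face. A revolving grip: it turns freely on its own upright axis.
- handle_mid (a point): Point on the handle's axis 65 mm above its foot, 199 mm above the bench: a good height to grip or push. Its circle about the pivot has radius 230 mm.
- lock_knob (a joint): Angle of the tension-lock knob on a bracket over the quadrant, upright axis: 0 = locked (its pin stands in a hole of the quadrant), grows anticlockwise seen from above, 1.6 rad = open stop; starts at 0 to 0.12. Turning draws the pin up; by about 0.95 it lets go and the arm springs to 0; safely free from 1.1. Turning takes about 0.1 N m; it stays where it is left.
- knob_grip (a point): Centre of the lock knob's grip, on its axis, 200 mm above the bench, at (-64, 27) mm in the sander's frame. The grip is a black bar 52 mm long, 14 mm wide, 32 mm tall (182 to 214 mm above the bench) on a 27 mm round stem; this point's x axis lies along the bar. With the joint at 0 the bar lies 0.65 rad clockwise from the sander's x axis; it turns with the joint.
- pawl (a joint): Slide of the ratchet catch, a small steel bar in a guide on the deck pointing at the pivot, sprung inwards: 0 = in, positive = outwards. A ramped tooth on the quadrant's rim lifts it about 6 mm from arm angle 0.13 on; it snaps back to 0 (the click) at 0.32. Let go after that, the arm stops on the catch at about 0.32 rad. It works by itself.
- pawl_tip (a point): Inner end of the pawl, on its top face, 135 mm above the bench.
- screw_jar: Bystander: glass jar with a steel cap, 72 mm diameter, 95 mm tall, upright on the bench to the left of the sander; origin at the centre of its underside.
- pine_offcut: Bystander: pale wood block 170 x 70 x 38 mm lying on the bench to the right of the sander; origin at the centre of its underside, x along its length.
- ear_tin: Bystander: round steel tin 92 mm diameter, 42 mm tall, on the bench to the right of the sander; origin at the centre of its underside.
- bench_wrench: Bystander: steel wrench 170 mm long lying flat on the bench to the left of the sander; x along it.

How it is judged:
By the outcome, as a careful person would: the job done as asked, in the order asked, and still so for the second after the job is handed in, while the arm keeps its last pose, push and grip.
It also fails if it takes over 45 s, if anything falls off the work surface, if the arm or the gripper's body presses on something with over 40 N, if the wrist force passes 120 N, or if a joint passes its speed limit or range.

ROBOT

A 6-joint arm with a two-finger parallel gripper is mounted at the origin on the work surface. World frame = base frame: x ahead of the robot, y to its left, z up, the work surface at z = 0. Lengths are in m, angles in degrees, forces in N, time in s.
With the tool pointing down it reaches from about 0.25 to 0.725 m from the base axis. Payload 9.7 kg.
Tool frame: the origin (TCP) lies at the very end of the fingers, on their centre line; the grasp point (between the pads) lies 19 mm behind it; x points along the fingers, y is the direction in which the jaws open and shut, and the axes are right-handed (so a half turn about x gives the same grasp; the last joint's range is limited). The gripper opens to 85 mm and grips with 20 to 120 N. Pads are 22 mm wide; open, the fingers measure 114 mm over their backs; the gripper's body (76 mm by 85 mm) begins 54 mm behind the grasp point. The pads swing forward as they close: fully open they stand 13 mm farther back than shut.
Start: joints at [67.036, 4.979, 10.078, 95.1, 0, 90], TCP at [0.215, 0.506, 0.204] pointing down, gripper open.
Joint ranges: [-179.16, 179.16], [-48.56, 103.87], [-65.8, 70.77], [-126.05, 130.52], [-82.76, 87.17], [-180, 180]. Speed limits (degrees/s): [127.2, 127.2, 147.25, 180, 180, 180].

INTERFACE

Orientations are given as [roll, pitch, yaw] about the fixed x, y, z axes, in that order (R = Rz(yaw) Ry(pitch) Rx(roll)).
In Python, from workcell import get_obs, cams, bot gives the robot as it stands.
- The arm moves only by the tool apply_moves, never from a script. Its argument "rows" is a list that holds one entry, the list of rows, each a list of 7 numbers: the shift along the tool's x, y, z in mm, then the turn, a rotation vector about the tool's x, y, z in rad, then the opening, from 0 (shut) to 1 (fully open). A call has 1 to 20 rows; each row is the pose to reach, as a shift and turn from the pose measured when the call began, along the tool's axes at that moment; what a row does not reach only later rows make up. A row lasts 1/10 s, in which the tool goes at most 50 mm and 8.59 degrees, less where a joint would pass 70% of its speed; a pose out of reach is approached as far as the arm can. A call with a gripper value outside its range is refused whole. The fingers move at their own pace and stop on an object; "newtons" is the grip in N (left out, the last holds). Time passes only in rows, so rows that repeat a pose let the fingers close. It gives the time, the measured TCP pose, the force and the opening at its end, in the units of the state.
- get_obs(): the state, without advancing time (a new reading comes with each control period).
- cams.camera(name): name is "scene" or "top" or "wrist"; returns a dict with "pixels" (384x512x3 uint8, red, green, blue), "range_z" (384x512 float32, m along the optical axis (not along the pixel's ray), 0 where there is no reading), "fx", "fy", "cx", "cy" (pixels), "D" ([k1, k2, p1, p2, k3] as OpenCV has them; the pictures are not rectified), "eye" and "attitude" of the camera in the world. Camera axes: x right, y up, looking along -z (the intrinsics and any distortion apply to the point x, -y, -z); pixel columns grow to the right and rows downward; lengths in m; the calibration is good to about 2 mm. A picture is of the moment at which its call begins.
- bot.job_done(): hands the job in, once; it reports no verdict.
Trained networks look in a picture, given as the dict that the camera call returned (one of the last four; its "shot" number tells which), for a name from the list of things; names that differ only in an ending like _2 or _b are one class to them, and where a whole thing is asked for, a point or a joint stands for the part that bears it (a point fixed in the world has none). Each returns a list of dicts, best first, with "confidence" (0 to 1); they miss things now and then, are a little off and sometimes report something else, mostly with a low value. They report only what shows in the picture. A call takes as long as a camera call.
- cams.find_in(label, picture): "at" ([x, y, z] in m, in world coordinates, good to about 4 mm: the middle of the surface that is visible of it).
The state is a dict: "time": time; "q": joint angles; "qd": joint speeds; "joint_efforts": joint torques, N m; "ee_pos": TCP position; "tcp_rot": TCP orientation; "wrist_force": force on the tool from outside, world axes, zero at the start; "torque": the same for the moment, N m; "opening": finger opening in m.
Only numpy, scipy, OpenCV 4.12 (cv2) and the standard library are available. Lean on these libraries where they do the work, as an engineer would, in place of code of your own. Each camera call takes 0.05 s, during which the arm holds its last target.

## Working session

There is one attempt and no reset: what is moved stays moved. The work goes in short steps, Python scripts to look and compute and a tool call to move; the robot and the scene stay as the last step left them, time stands still between calls to the robot, and variables do not carry over. Pictures are saved under pics/ and viewed, and the job is handed in when it is done.

Besides the shell and the picture viewer there is one more tool, called after "Request:" as a command line: name --argument value ..., lists and objects as JSON in quotes. apply_moves: Moves the arm, as the interface text tells. Its arguments: {"type":"object","properties":{"rows":{"type":"array"},"newtons":{"type":"number"}},"required":["rows"]}

```bash
ls; mkdir -p pics; cat > h.py <<'E'
import numpy as np, cv2
from workcell import get_obs, cams, bot
def snap(n,f):
    p=cams.camera(n); cv2.imwrite('pics/'+f,p['pixels'][:,:,::-1].copy()); return p
E
python3 - <<'E'
from h import *
print(get_obs())
for n in ['scene','top']:
    p=snap(n,n+'0.png'); print(n,p['eye'],p['attitude'],p['fx'],p['D'])
    for l in ['sander','tension_handle','lock_knob','knob_grip','handle_mid','pivot_center','pawl_tip','screw_jar','pine_offcut','ear_tin','bench_wrench']:
        try: print(l,[(np.round(d['at'],4).tolist(),round(d['confidence'],2)) for d in cams.find_in(l,p)][:2])
        except Exception as e: print(l,e)
E
```

```text
pics
{'time': 0.0, 'q': array([ 6.70371903e+01,  5.01194205e+00,  1.00338053e+01,  9.51006931e+01,
       -2.46530992e-04,  8.99991079e+01]), 'qd': array([ 0.07525959, -0.07818552,  0.01029309, -0.00132444, -0.00827034,
        0.01631337]), 'joint_efforts': array([ 1.90382554e-03, -5.20388746e+01,  4.64801753e+01,  1.65773788e-02,
        1.09615430e-04, -5.07591878e-06]), 'ee_pos': array([0.21446593, 0.50615983, 0.20296922]), 'tcp_rot': array([ -89.82170702,   89.92116978, -112.78362448]), 'wrist_force': array([ 0.37062696, -0.02469662, -0.34942201]), 'torque': array([ 0.00898222,  0.06144678, -0.00338585]), 'opening': 0.08558589046417397}
scene [ 1.22601768 -0.33102575  1.11005384] [37.47075958 -0.74649331 68.61423392] 470.8559191131935 [0.009168 0.       0.       0.       0.      ]
sander [([0.621, -0.1159, 0.117], 0.79)]
tension_handle [([0.5525, 0.0817, 0.195], 0.6)]
lock_knob [([0.4925, -0.0753, 0.2014], 0.55)]
knob_grip [([0.4918, -0.0804, 0.2027], 0.51)]
handle_mid [([0.5568, 0.0811, 0.19], 0.49)]
pivot_center [([0.6249, -0.1126, 0.1195], 0.62), ([0.4912, 0.1639, 0.074], 0.5
[... 243 characters left out ...]
 5.41414878e+00 -8.03910825e-02 -9.17471352e+01] 398.47050439376346 [-0.0612331  0.         0.         0.         0.       ]
sander [([0.5639, -0.093, 0.1234], 0.87)]
tension_handle [([0.5389, 0.0846, 0.2235], 0.5), ([0.6349, 0.201, 0.0101], 0.16)]
lock_knob [([0.4764, -0.0664, 0.2126], 0.45)]
knob_grip [([0.4772, -0.0714, 0.2109], 0.54)]
handle_mid []
pivot_center [([0.414, -0.4206, 0.0356], 0.69), ([0.5648, -0.0926, 0.1205], 0.65)]
pawl_tip [([0.3853, -0.0625, 0.1403], 0.58)]
screw_jar [([0.4605, 0.1616, 0.0924], 0.98)]
pine_offcut [([0.413, -0.4187, 0.0337], 0.93)]
ear_tin [([0.5785, -0.4002, 0.0475], 0.72), ([0.4594, 0.1628, 0.0932], 0.67)]
bench_wrench [([0.6359, 0.2014, 0.0088], 0.72)]
```

View pics/top0.png

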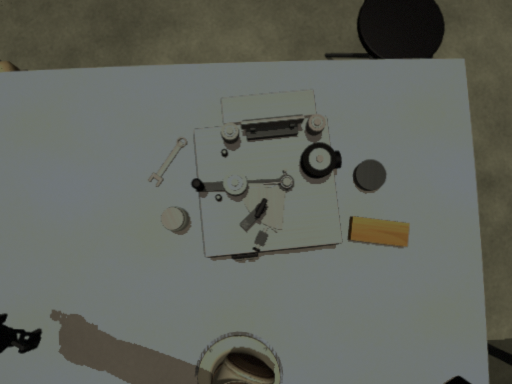

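View pics/scene0.png

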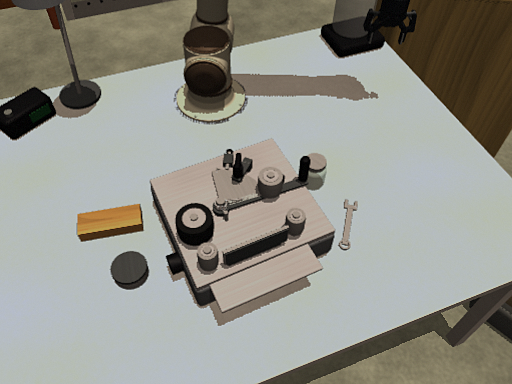

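```bash
cat >> h.py <<'E'
from scipy.spatial.transform import Rotation as Rn
def cloud(p):
    K=np.array([[p['fx'],0,p['cx']],[0,p['fy'],p['cy']],[0,0,1]]);h,w=p['range_z'].shape
    u,v=np.meshgrid(np.arange(w),np.arange(h))
    n=cv2.undistortPoints(np.stack([u,v],-1).reshape(-1,1,2).astype(float),K,np.array(p['D'])).reshape(h,w,2)
    z=p['range_z']; c=np.stack([n[...,0]*z,-n[...,1]*z,-z],-1)
    a=np.array(p['attitude']); R=a if a.ndim==2 else Rn.from_euler('xyz',a,degrees=True).as_matrix()
    P=c@R.T+np.array(p['eye']); P[z==0]=np.nan; return P
E
python3 - <<'E'
from h import *
p=cams.camera('top'); P=cloud(p)
np.save('top.npy',P)
im=p['pixels'][:,:,::-1]
cv2.imwrite('pics/z.png',cv2.convertScaleAbs(cv2.resize(im[80:265,140:350],None,fx=3.8,fy=3.2,interpolation=cv2.INTER_CUBIC)[:600,:800],alpha=1.6))
print('bench z',np.nanmedian(P[300:340,350:420,2]))
d=(abs(P[...,2]-.12)<.012)&(abs(P[...,0]-.56)<.3)&(abs(P[...,1]+.09)<.3)
print('deck z',np.median(P[d][:,2]))
n,l,st,c=cv2.connectedComponentsWithStats(d.astype(np.uint8)); k=1+np.argmax(st[1:,4]); 
Q=P[l==k][:,:2].astype(np.float32); print(cv2.minAreaRect(Q*1000))
for nm,(u,v),zr in [('handle',(198,185),(.2,.24)),('knob',(261,208),(.19,.225)),('idler',(235,185),(.15,.25)),('drive',(319,160),(.15,.25)),('r1',(231,131),(.15,.25)),('r2',(316,124),(.15,.25)),('pivot',(287,181),(.125,.25))]:
    A=P[v-14:v+15,u-14:u+15].reshape(-1,3); A=A[(A[:,2]>zr[0])&(A[:,2]<zr[1])]
    print(nm,len(A),A.mean(0).round(4),A.min(0).round(3),A.max(0).round(3))
A=P[194:222,247:275].reshape(-1,3);A=A[(A[:,2]>.195)&(A[:,2]<.23)];print(cv2.minAreaRect((A[:,:2]*1000).astype(np.float32)))
B=A[:,:2]-A[:,:2].mean(0);w,V=np.linalg.eigh(B.T@B);print(np.degrees(np.arctan2(V[1,1],V[0,1])))
E
```

```text
bench z -0.00010702777151205822
deck z 0.12099072190212379
((547.6936645507812, -93.19876098632812), (353.6395263671875, 373.5003662109375), 4.067519187927246)
handle 96 [0.5449 0.0857 0.2217] [0.534 0.074 0.202] [0.558 0.098 0.229]
knob 126 [ 0.4808 -0.0705  0.2118] [ 0.458 -0.086  0.19 ] [ 0.504 -0.055  0.218]
idler 500 [ 0.5455 -0.0082  0.198 ] [ 0.516 -0.038  0.159] [0.576 0.024 0.208]
drive 807 [ 0.5982 -0.2235  0.199 ] [ 0.561 -0.261  0.159] [ 0.637 -0.188  0.21 ]
r1 365 [ 0.6793 -0.0035  0.1937] [ 0.656 -0.04   0.151] [0.708 0.026 0.21 ]
r2 349 [ 0.6934 -0.2185  0.1939] [ 0.673 -0.246  0.15 ] [ 0.719 -0.186  0.208]
pivot 371 [ 0.5457 -0.1344  0.1443] [ 0.517 -0.184  0.126] [ 0.587 -0.109  0.169]
((480.8864440917969, -70.70011901855469), (13.30361270904541, 50.788143157958984), 61.59010314941406)
152.57416052670507
```

View pics/z.png

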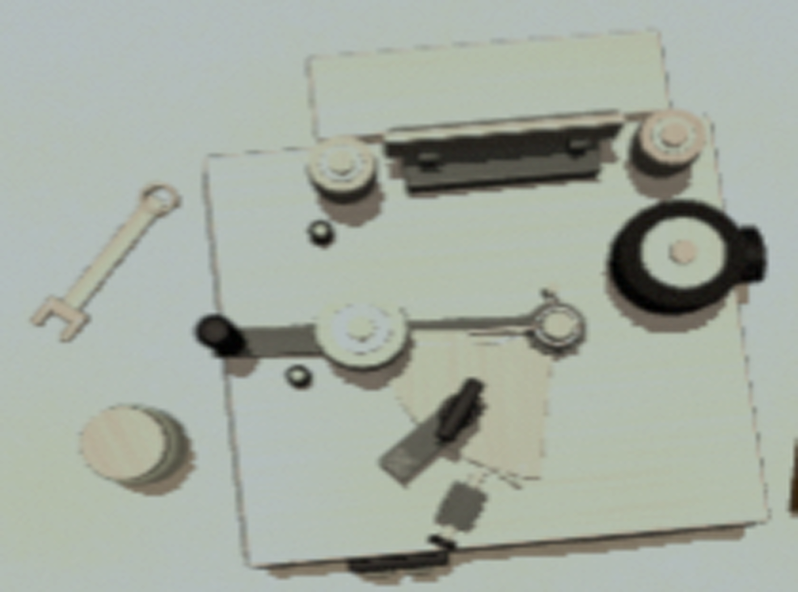

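```bash
cat >> h.py <<'E'
def plan(pos,phi=None):
    """pos TCP target, phi = jaw (tool y) heading deg, tool x straight down"""
    o=get_obs(); R=Rn.from_euler('xyz',o['tcp_rot'],degrees=True); M=R.as_matrix()
    sh=M.T@(np.array(pos)-o['ee_pos'])*1000
    cur=np.degrees(np.arctan2(M[1,1],M[0,1]))
    rv=np.zeros(3)
    if phi is not None:
        f=np.radians(phi); y=np.array([np.cos(f),np.sin(f),0]); x=np.array([0,0,-1.]); T=np.stack([x,y,np.cross(x,y)],1)
        rv=Rn.from_matrix(M.T@T).as_rotvec()
    print('t',o['time'],'pos',o['ee_pos'].round(4),'jaw',cur.round(2),'q',o['q'].round(1),'F',o['wrist_force'].round(2),'open',round(o['opening'],4))
    print('axes',M.round(3).tolist()); print('shift mm',sh.round(1),'rotvec',rv.round(4))
E
python3 - <<'E'
from h import *
plan((.481,-.0708,.30),62)
plan((.481,-.0708,.30),62-180)
E
```

```text
t 1.25 pos [0.2146 0.5064 0.2037] jaw 67.04 q [67.   5.  10.1 95.1  0.  90. ] F [-0.11 -0.84 -0.84] open 0.0853
axes [[-0.0, 0.39, 0.921], [0.0, 0.921, -0.39], [-1.0, 0.0, -0.0]]
shift mm [ -96.3 -427.5  470.5] rotvec [ 0.0879 -0.     -0.    ]
t 1.25 pos [0.2146 0.5064 0.2037] jaw 67.04 q [67.   5.  10.1 95.1  0.  90. ] F [-0.11 -0.84 -0.84] open 0.0853
axes [[-0.0, 0.39, 0.921], [0.0, 0.921, -0.39], [-1.0, 0.0, -0.0]]
shift mm [ -96.3 -427.5  470.5] rotvec [-3.0537e+00  0.0000e+00 -1.0000e-04]
```

Request:
apply_moves --rows '[[[-50,0,0,0,0,0,0.5],[-96,0,0,0,0,0,0.5],[-96,-28,30,0.01,0,0,0.5],[-96,-57,63,0.02,0,0,0.5],[-96,-86,94,0.02,0,0,0.5],[-96,-114,125,0.03,0,0,0.5],[-96,-142,157,0.03,0,0,0.5],[-96,-171,188,0.04,0,0,0.5],[-96,-200,220,0.04,0,0,0.5],[-96,-228,251,0.05,0,0,0.5],[-96,-256,282,0.05,0,0,0.5],[-96,-285,313,0.06,0,0,0.5],[-96,-313,345,0.07,0,0,0.5],[-96,-342,376,0.07,0,0,0.5],[-96,-370,408,0.08,0,0,0.5],[-96,-400,440,0.088,0,0,0.5],[-96,-420,462,0.088,0,0,0.5],[-96,-427.5,470.5,0.088,0,0,0.5],[-96,-427.5,470.5,0.088,0,0,0.5],[-96,-427.5,470.5,0.088,0,0,0.5]]]'

```text
time: 3.25
ee_pos: [0.4807, -0.0701, 0.2998]
tcp_rot: [142.6, 90.0, 114.6]
wrist_force: [0.3, -0.7, -0.1]
opening: 0.0427
```

```bash
python3 - <<'E'
from h import *
p=snap('wrist','w1.png'); P=cloud(p)
for l in ['knob_grip','lock_knob','tension_handle']: print(l,[(np.round(d['at'],4).tolist(),round(d['confidence'],2)) for d in cams.find_in(l,p)][:2])
m=(P[...,2]>.195)&(P[...,2]<.225)&(np.hypot(P[...,0]-.481,P[...,1]+.071)<.04)
A=P[m];print(len(A),A.mean(0),A.max(0))
A=A[A[:,2]>.206]
r=cv2.minAreaRect((A[:,:2]*1000).astype(np.float32));print(r)
B=A[:,:2]-A[:,:2].mean(0);w,V=np.linalg.eigh(B.T@B);a=np.degrees(np.arctan(V[1,1]/V[0,1]));print(a)
plan((.481,-.0708,.30),62)
E
```

```text
knob_grip [([0.478, -0.0711, 0.2152], 0.6)]
lock_knob [([0.479, -0.0704, 0.2165], 0.93)]
tension_handle [([0.5406, 0.0745, 0.2104], 0.72)]
840 [ 0.47761297 -0.07221228  0.21351068] [ 0.50433497 -0.05706563  0.2166007 ]
((479.21575927734375, -73.18513488769531), (13.935785293579102, 51.39164352416992), 62.17898178100586)
-26.603935441543722
t 3.45 pos [ 0.4807 -0.0697  0.3001] jaw 62.08 q [ -8.3  -0.5  15.4 105.9   0.   19.7] F [-0.25  0.21 -0.18] open 0.0427
axes [[0.001, 0.468, 0.884], [0.0, 0.884, -0.468], [-1.0, 0.0, 0.001]]
shift mm [ 0.1 -0.8  0.7] rotvec [ 0.0014  0.0006 -0.0003]
```

View pics/w1.png

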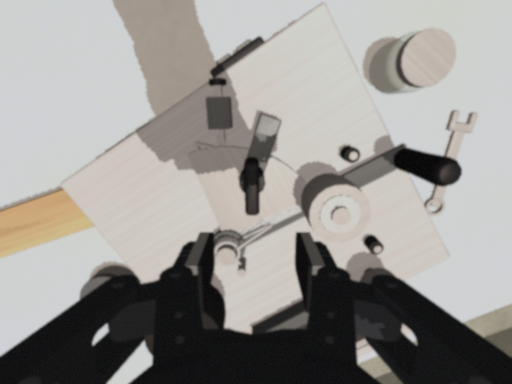

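Request:
apply_moves --rows '[[[20,-2,0.5,-0.007,0,0,0.5],[45,-2,0.5,-0.007,0,0,0.5],[70,-2,0.5,-0.007,0,0,0.5],[90,-2,0.5,-0.007,0,0,0.5],[104,-2,0.5,-0.007,0,0,0.5],[112,-2,0.5,-0.007,0,0,0.5],[112,-2,0.5,-0.007,0,0,0.5],[112,-2,0.5,-0.007,0,0,0.35],[112,-2,0.5,-0.007,0,0,0.25],[112,-2,0.5,-0.007,0,0,0.15],[112,-2,0.5,-0.007,0,0,0.05],[112,-2,0.5,-0.007,0,0,0],[112,-2,0.5,-0.007,0,0,0],[112,-2,0.5,-0.007,0,0,0]]]' --newtons 30

```text
time: 4.85
ee_pos: [0.4803, -0.0717, 0.1881]
tcp_rot: [30.7, 90.0, 3.2]
wrist_force: [-0.1, -0.2, -0.7]
opening: 0.0001
```

```bash
python3 - <<'E'
from h import *
plan((.480,-.072,.188),62.5)
E
```

```text
t 4.85 pos [ 0.4803 -0.0717  0.1881] jaw 62.48 q [-8.5 -4.2 -0.9 93.3  0.  19. ] F [-0.13 -0.21 -0.74] open 0.0001
axes [[0.001, 0.462, 0.887], [0.0, 0.887, -0.462], [-1.0, 0.0, 0.001]]
shift mm [ 0.1 -0.4 -0.2] rotvec [-0.0003  0.0005 -0.0003]
```

```bash
python3 - <<'E'
from h import *
p=snap('wrist','w2.png');p=snap('scene','s2.png')
cv2.imwrite('pics/s2z.png',cv2.convertScaleAbs(cv2.resize(p['pixels'][100:260,170:370,::-1],None,fx=3.6,fy=3.6,interpolation=cv2.INTER_CUBIC),alpha=1.5))
print(get_obs()['opening'])
E
```

```text
-0.00017471517690624444
```

View pics/w2.png

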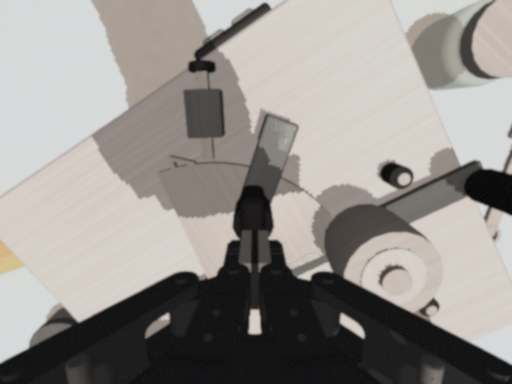

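View pics/s2z.png

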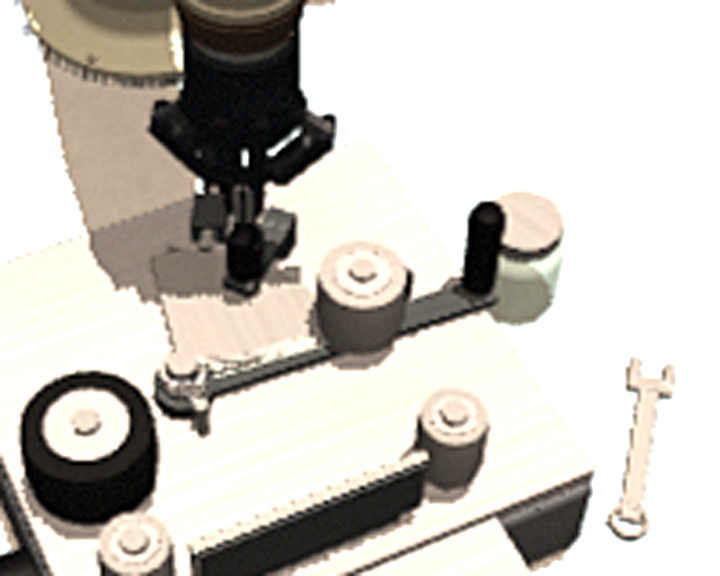

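```bash
python3 - <<'E'
from h import *
for n in ['scene','wrist','top']:
    p=cams.camera(n);P=cloud(p)
    print(n,[(np.round(d['at'],4).tolist(),round(d['confidence'],2)) for d in cams.find_in('lock_knob',p)][:2])
    d=np.hypot(P[...,0]-.480,P[...,1]+.072)
    if n=='scene':
        im=p['pixels'];
        for v in range(150,185,2): print(v,' '.join('%4d,%4d,%3d'%tuple((P[v,u]*1000).round()) if np.isfinite(P[v,u,0]) else '  --' for u in range(228,248,3)))
        cv2.imwrite('pics/s3.png',cv2.convertScaleAbs(cv2.resize(im[120:190,200:290,::-1],None,fx=8,fy=8,interpolation=cv2.INTER_NEAREST),alpha=2.5))
    if n=='wrist':
        for v in range(170,300,6): print(v,' '.join('%4d,%4d,%3d'%tuple((P[v,u]*1000).round()) if np.isfinite(P[v,u,0]) else '  --' for u in range(235,275,6)))
E
```

```text
scene [([0.4942, -0.0828, 0.1886], 0.47)]
150  377, -63,139  378, -54,136  490, -83,262  484, -74,253  497, -70,264  495, -62,259  502, -57,264
152  382, -65,137  382, -56,133  490, -84,255  488, -75,250  498, -71,258  491, -61,247  383, -12,117
154  394, -69,142  394, -60,138  485, -82,243  490, -76,245  492, -69,244  492, -61,241  392, -15,119
156  402, -72,144  402, -63,140  484, -82,233  490, -76,237  494, -70,239  491, -61,233  398, -17,117
158  404, -73,138  408, -65,139  485, -82,227  491, -76,231  496, -70,234  494, -62,229  434, -31,153
160  413, -76,141  416, -68,141  397, -53,114  492, -77,225  496, -71,227  439, -42,154  440, -34,153
162  420, -78,140  422, -70,140  407, -57,118  484, -75,208  487, -67,208  444, -44,152  446, -35,151
164  420, -79,133  425, -72,135  469, -78,185  493, -78,211  492, -69,206  446, -44,147  453, -38,152
166  426, -80,131  426, -72,128  494, -86,208  501, -80,213  493, -70,200  454, -47,149  460, -41,152
168  436, -84,136  424, -72,117  498, -88,206  505, -82,210  492, -70,192  462, -50,150  466, -43,151
170  439, -85,131  432, -75,119  496, 
[... 2382 characters left out ...]
 -68,253  472, -66,251  472, -63,252  478, -63,244
266  465, -73,261  467, -72,257  469, -70,258  472, -69,254  472, -66,255  471, -63,259  471, -61,260
272  465, -73,264  467, -71,262  468, -69,262  474, -70,253  475, -68,254  471, -63,263  472, -61,263
278  466, -73,266  467, -71,267  468, -69,266  477, -71,253  475, -68,258  471, -63,267  472, -61,267
284  466, -73,271  467, -71,270  469, -70,269  479, -72,254  475, -68,262  471, -64,271  472, -62,270
290  467, -73,273  467, -71,274  471, -71,269  481, -74,254  478, -69,262  471, -64,273  472, -62,273
296  462, -69,285  463, -68,284  476, -73,265  484, -75,254  480, -70,262  471, -64,277  467, -60,285
top [([0.539, 0.0813, 0.2214], 0.29)]
```

View pics/s3.png

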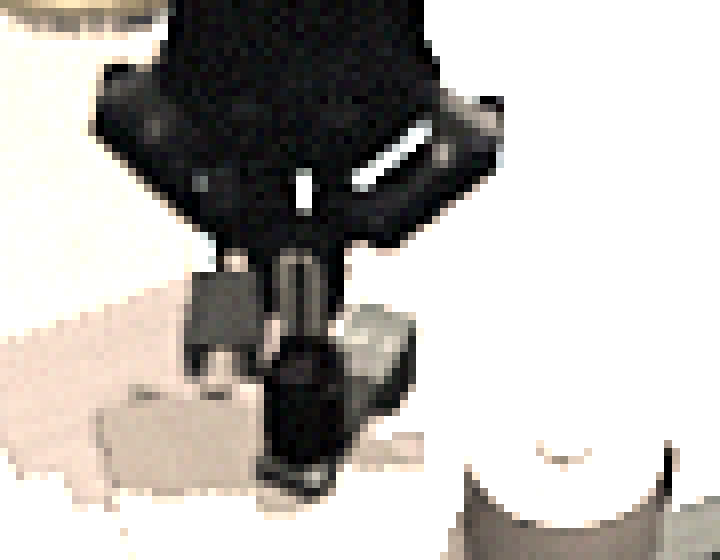

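Request:
apply_moves --rows '[[[0,0,0,-0.08,0,0,0],[0,0,0,-0.16,0,0,0],[0,0,0,-0.24,0,0,0],[0,0,0,-0.32,0,0,0],[0,0,0,-0.4,0,0,0],[0,0,0,-0.4,0,0,0]]]'

```text
time: 5.85
ee_pos: [0.4803, -0.0717, 0.1881]
tcp_rot: [1.9, 90.0, -2.7]
wrist_force: [-0.1, 0.7, 0.2]
opening: 0.0
```

```bash
python3 - <<'E'
from h import *
plan((.480,-.072,.188),62.5); print(get_obs()['torque'])
p=snap('wrist','w4.png')
E
```

```text
t 5.85 pos [ 0.4803 -0.0717  0.1881] jaw 85.47 q [-8.5 -4.2 -0.9 93.3  0.  -4. ] F [-0.15  0.72  0.19] open 0.0
axes [[0.001, 0.079, 0.997], [-0.0, 0.997, -0.079], [-1.0, 0.0, 0.001]]
shift mm [ 0.1 -0.3 -0.3] rotvec [ 4.009e-01  7.000e-04 -2.000e-04]
[-0.05148603  0.02778569  0.05943513]
```

View pics/w4.png

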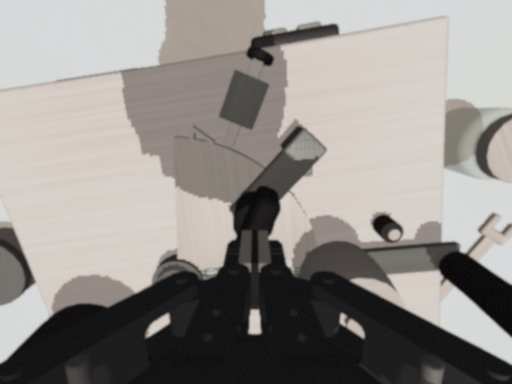

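The bar at (255,215) stayed aligned with the fingers while the deck turned in view, so the knob is turning with the gripper (despite the zero opening reading).

Request:
apply_moves --rows '[[[0,0,0,-0.08,0,0,0],[0,0,0,-0.16,0,0,0],[0,0,0,-0.24,0,0,0],[0,0,0,-0.32,0,0,0],[0,0,0,-0.4,0,0,0],[0,0,0,-0.48,0,0,0],[0,0,0,-0.56,0,0,0],[0,0,0,-0.64,0,0,0],[0,0,0,-0.72,0,0,0],[0,0,0,-0.8,0,0,0],[0,0,0,-0.88,0,0,0],[0,0,0,-0.95,0,0,0],[0,0,0,-1.0,0,0,0],[0,0,0,-1.0,0,0,0]]]'

```text
time: 7.3
ee_pos: [0.4803, -0.0717, 0.1881]
tcp_rot: [-49.8, 90.0, 2.8]
wrist_force: [-0.0, -0.4, -0.0]
opening: -0.0001
```

```bash
python3 - <<'E'
from h import *
plan((.480,-.072,.188),62.5); print(get_obs()['torque'])
p=snap('wrist','w5.png')
E
```

```text
t 7.3 pos [ 0.4803 -0.0717  0.1881] jaw 142.52 q [ -8.5  -4.2  -0.9  93.3   0.  -61. ] F [-0.05 -0.44 -0.02] open -0.0001
axes [[0.001, -0.794, 0.608], [0.0, 0.608, 0.794], [-1.0, -0.001, 0.0]]
shift mm [ 0.1  0.1 -0.4] rotvec [1.3966e+00 7.0000e-04 1.0000e-04]
[-0.00383287 -0.02836143  0.04588807]
```

View pics/w5.png

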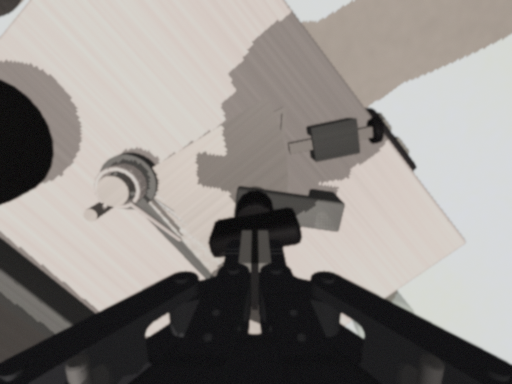

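```bash
python3 - <<'E'
from h import *
p=cams.camera('wrist');P=cloud(p)
m=(P[...,2]>.178)&(P[...,2]<.30)&(np.hypot(P[...,0]-.480,P[...,1]+.072)<.045)
np.save('w5.npy',P)
for lo in np.arange(.178,.30,.006):
    A=P[m&(P[...,2]>=lo)&(P[...,2]<lo+.006)]
    if len(A)>5:
        B=A[:,:2]-A[:,:2].mean(0);w,V=np.linalg.eigh(B.T@B/len(B)); print(round(lo,3),len(A),A.mean(0).round(3),np.sqrt(w).round(4),np.degrees(np.arctan2(V[1,1],V[0,1])).round(1))
cv2.imwrite('pics/w5z.png',cv2.convertScaleAbs(cv2.resize(p['pixels'][150:300,160:360,::-1],None,fx=4,fy=4,interpolation=cv2.INTER_CUBIC),alpha=3))
E
```

```text
0.178 124 [ 0.474 -0.083  0.181] [0.0021 0.0069] 149.5
0.184 405 [ 0.475 -0.081  0.188] [0.0021 0.0093] 152.5
0.19 275 [ 0.476 -0.079  0.193] [0.0005 0.0146] 152.7
0.196 303 [ 0.476 -0.079  0.199] [0.0004 0.0141] 152.7
0.202 347 [ 0.476 -0.079  0.205] [0.0004 0.0141] 152.7
0.208 800 [ 0.476 -0.077  0.212] [0.0034 0.0171] 151.8
0.214 586 [ 0.477 -0.073  0.215] [0.003  0.0174] 152.7
0.22 164 [ 0.475 -0.08   0.224] [0.0018 0.0061] 144.0
0.226 285 [ 0.475 -0.079  0.229] [0.002  0.0079] 141.9
0.232 333 [ 0.475 -0.08   0.235] [0.002  0.0079] 142.6
0.238 366 [ 0.475 -0.08   0.241] [0.002 0.008] 142.3
0.244 302 [ 0.474 -0.08   0.247] [0.0018 0.0069] 142.4
0.25 612 [ 0.478 -0.076  0.253] [0.0027 0.0072] 52.1
0.256 591 [ 0.474 -0.081  0.26 ] [0.0035 0.0128] 142.4
0.262 1842 [ 0.475 -0.079  0.265] [0.0068 0.0164] 141.8
0.268 4006 [ 0.477 -0.077  0.272] [0.0076 0.0251] 142.3
0.274 2622 [ 0.477 -0.077  0.277] [0.0086 0.0308] 142.4
0.28 2913 [ 0.473 -0.08   0.283] [0.0066 0.0295] 142.4
0.286 5173 [ 0.475 -0.079  0.289] [0.0074 0.0314] 142.5
0.292 4983 [ 0.473 -0.08   0.295] [0.0059 0.0301] 142.3
0.298 1416 [ 0.473 -0.082  0.299] [0.0046 0.0224] 143.0
```

View pics/w5z.png

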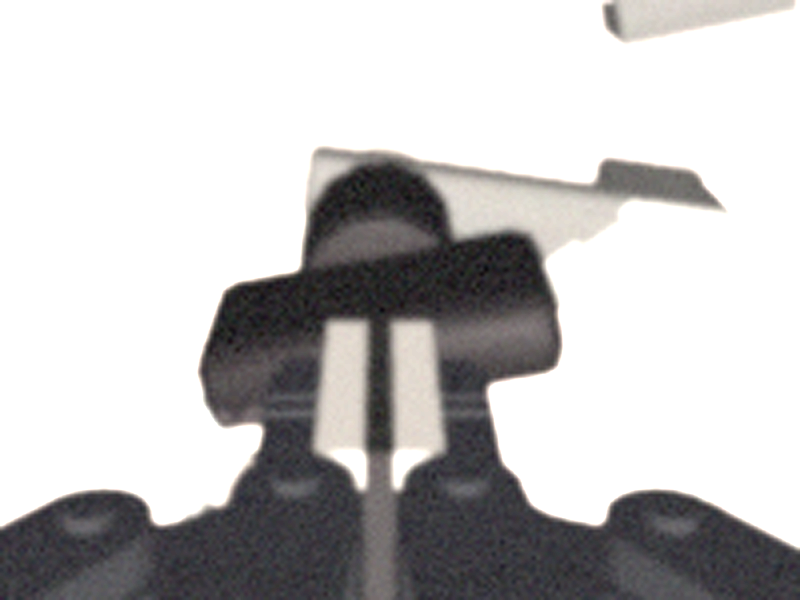

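The bar still heads 152.7°, so the knob has not turned. The shut fingertips sit at about z = 0.22, above the bar top, although the reported TCP is 0.188. I'll back off and measure that offset.

Request:
apply_moves --rows '[[[-10,0,0,0,0,0,0],[-25,0,0,0,0,0,0],[-40,0,0,0.1,0,0,0],[-40,0,0,0.25,0,0,0],[-40,0,0,0.4,0,0,0],[-40,0,0,0.55,0,0,0],[-40,0,0,0.7,0,0,0],[-40,0,0,0.85,0,0,0],[-40,0,0,1.0,0,0,0],[-40,0,0,1.15,0,0,0],[-40,0,0,1.3,0,0,0],[-40,0,0,1.396,0,0,0],[-40,0,0,1.396,0,0,0],[-40,0,0,1.396,0,0,0]]]'

```text
time: 8.8
ee_pos: [0.4804, -0.0717, 0.2286]
tcp_rot: [23.7, 89.9, -3.7]
wrist_force: [-0.5, -0.5, -0.4]
opening: -0.0003
```

```bash
cat > tip.py <<'E'
from h import *
import sys
o=get_obs();M=Rn.from_euler('xyz',o['tcp_rot'],degrees=True).as_matrix()
p=snap('wrist',sys.argv[1]);P=cloud(p)
T=(P-o['ee_pos'])@M   # tool coords: x fwd
m=(T[...,0]>-.08)&(T[...,0]<.02)&(abs(T[...,1])<.065)&(abs(T[...,2])<.03)
print(o['ee_pos'].round(4),o['opening'])
for lo in np.arange(-.08,.02,.004):
    A=T[m&(T[...,0]>=lo)&(T[...,0]<lo+.004)]
    if len(A)>3: print(round(lo,3),len(A),(A.mean(0)*1000).round(1),(A.min(0)*1000).round(1),(A.max(0)*1000).round(1))
E
python3 tip.py w6.png
```

```text
[ 0.4804 -0.0717  0.2286] -0.00025050744884832143
-0.08 1238 [-78.   -0.6  -7.6] [-80.  -35.1 -14.3] [-76.   33.5  11.6]
-0.076 936 [-74.4  -0.4  -8.1] [-76.  -30.7 -13.9] [-72.   29.9  12. ]
-0.072 271 [-70.5  -1.  -10.2] [-72.  -27.6 -13.5] [-68.1  20.5  -5.9]
-0.068 533 [-65.8  -0.6  -3. ] [-68.  -12.  -11.8] [-64.   10.3  11.8]
-0.064 148 [-62.1  -0.6 -10.5] [-64.   -7.2 -11.3] [-60.   12.8   6.1]
-0.06 232 [-57.8  -0.8  -8.9] [-59.9 -14.2 -11.1] [-56.   12.9  -5.7]
-0.056 252 [-54.   -0.3  -8.6] [-56.  -14.2 -11.4] [-52.   12.9  -5.8]
-0.052 243 [-50.   -0.6  -8.5] [-52.  -14.1 -11.3] [-48.   12.9  -5.5]
-0.048 197 [-45.9  -0.9  -8.5] [-48.  -14.2 -11.1] [-44.   12.9  -5.9]
-0.044 209 [-42.1  -0.5  -8.6] [-44.  -14.1 -11.5] [-40.   12.9  -5.5]
-0.04 157 [-38.1  -0.7  -8.6] [-40.  -13.8 -11.3] [-36.   12.4  -6.1]
-0.036 92 [-34.5  -0.9  -9.7] [-36.  -12.6 -11. ] [-32.   10.8  -5.9]
-0.032 16 [-31.4  -1.2 -10.1] [-32.   -7.1 -10.4] [-30.6   4.8  -9.8]
0.012 880 [14.2 -1.8 -8.5] [ 12.1  -8.4 -25.4] [16.   4.5  9.6]
0.016 174 [ 17.3  -0.8 -11.4] [ 16.   -8.7 -26.2] [20.   5.3 10.4]
```

View pics/w6.png

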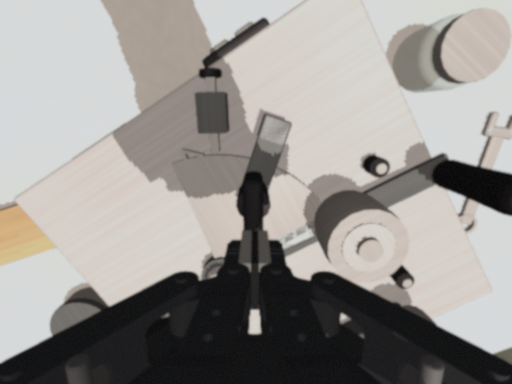

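Request:
apply_moves --rows '[[[0,-1,0,0,0,0,0.5],[0,-1,0,0,0,0,0.5],[0,-1,0,0,0,0,0.5],[0,-1,0,0,0,0,0.5],[0,-1,0,0,0,0,0.5]]]'

```text
time: 9.35
ee_pos: [0.4799, -0.0726, 0.2285]
tcp_rot: [27.4, 89.9, -0.0]
wrist_force: [-1.1, 0.1, 0.4]
opening: 0.0426
```

```bash
python3 tip.py w7.png; python3 -c "
from h import *
plan((.4800,-.0722,.157),62.6)"
```

```text
[ 0.4799 -0.0726  0.2285] 0.04262145079169243
-0.08 971 [-78.1  -0.5 -10.5] [-80.  -53.6 -13.9] [-76.   52.1  12.8]
-0.076 582 [-74.3  -0.9 -10. ] [-76.  -51.6 -13.7] [-72.   48.7  -2. ]
-0.072 340 [-69.5  -0.5  -5.6] [-72.  -39.9 -12.4] [-68.   39.4  10.7]
-0.068 659 [-66.7  -0.2  -3.5] [-68.  -28.8 -11.6] [-64.   27.3  11.9]
-0.064 338 [-62.   -1.4  -5.2] [-64.  -35.5 -11.7] [-60.   34.   11.2]
-0.06 410 [-58.   -0.4  -5.3] [-60.  -35.5 -11.7] [-56.   34.2  11.8]
-0.056 354 [-54.1   0.6  -5.3] [-56.  -35.5 -11.2] [-52.   33.8  11.3]
-0.052 331 [-50.1  -1.7  -5.4] [-52.  -35.4 -11.1] [-48.   34.3  11.5]
-0.048 318 [-46.   -1.3  -5.3] [-48.  -35.5 -11.2] [-44.   34.2  11. ]
-0.044 275 [-41.9  -0.4  -5.4] [-44.  -35.6 -11.2] [-40.1  34.2  11.5]
-0.04 235 [-38.   -0.7  -5.4] [-39.9 -34.5 -11.3] [-36.   32.7  11.7]
-0.036 127 [-34.3  -0.2  -2.3] [-36.  -28.5 -10.9] [-32.   26.9  11.4]
-0.032 21 [-31.   -1.7  -1.9] [-31.8 -22.1  -5. ] [-29.9  20.8   3.1]
0.012 1237 [14.1 -0.8 -1.4] [ 12.2  -7.2 -25.4] [16.   6.  24.6]
0.016 177 [17.1 -1.  -7.6] [ 16.   -7.8 -26.2] [19.9  6.  24.3]
t 9.4 pos [ 0.4799 -0.0726  0.2284] jaw 62.59 q [-8.6 -3.3  4.5 97.7  0.  18.8] F [-0.51  0.42 -0.63] open 0.043
axes [[0.001, 0.46, 0.888], [-0.0, 0.888, -0.46], [-1.0, 0.0, 0.001]]
shift mm [71.4  0.4 -0.1] rotvec [-0.0002  0.0008 -0.0004]
```

View pics/w7.png

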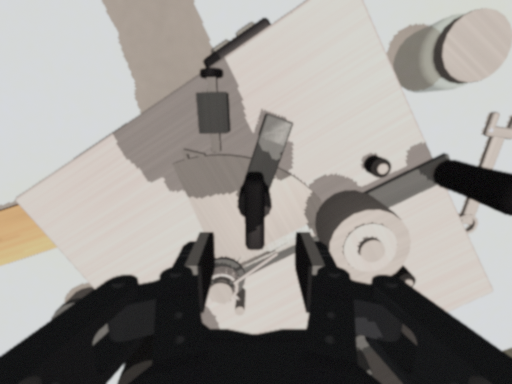

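Request:
apply_moves --rows '[[[20,0,-0.5,0,0,0,0.5],[40,0,-0.5,0,0,0,0.5],[55,0,-0.5,0,0,0,0.5],[65,0,-0.5,0,0,0,0.5],[72,0,-0.5,0,0,0,0.5],[72,0,-0.5,0,0,0,0.5],[72,0,-0.5,0,0,0,0.35],[72,0,-0.5,0,0,0,0.2],[72,0,-0.5,0,0,0,0.1],[72,0,-0.5,0,0,0,0],[72,0,-0.5,0,0,0,0],[72,0,-0.5,0,0,0,0],[72,0,-0.5,0,0,0,0]]]' --newtons 30

```text
time: 10.7
ee_pos: [0.4798, -0.0726, 0.1572]
tcp_rot: [13.6, 89.9, -13.9]
wrist_force: [-0.7, -1.7, 4.3]
opening: 0.0132
```

Request:
apply_moves --rows '[[[0,0,0,-0.08,0,0,0],[0,0,0,-0.16,0,0,0],[0,0,0,-0.24,0,0,0],[0,0,0,-0.32,0,0,0],[0,0,0,-0.4,0,0,0],[0,0,0,-0.48,0,0,0],[0,0,0,-0.56,0,0,0],[0,0,0,-0.64,0,0,0],[0,0,0,-0.72,0,0,0],[0,0,0,-0.8,0,0,0],[0,0,0,-0.88,0,0,0],[0,0,0,-0.96,0,0,0],[0,0,0,-1.04,0,0,0],[0,0,0,-1.12,0,0,0],[0,0,0,-1.2,0,0,0],[0,0,0,-1.28,0,0,0],[0,0,0,-1.36,0,0,0],[0,0,0,-1.42,0,0,0],[0,0,0,-1.42,0,0,0]]]'

```text
time: 12.6
ee_pos: [0.4797, -0.0725, 0.1573]
tcp_rot: [-58.2, 89.9, -4.3]
wrist_force: [-1.0, 0.1, 0.8]
opening: 0.0132
```

```bash
python3 -c "
from h import *
plan((.4800,-.0722,.157),62.6);print(get_obs()['torque'])
snap('wrist','w8.png')"
```

```text
t 12.6 pos [ 0.4797 -0.0725  0.1573] jaw 143.99 q [ -8.6  -4.7  -4.8  89.8   0.  -62.6] F [-1.01  0.14  0.81] open 0.0132
axes [[0.002, -0.809, 0.588], [-0.0, 0.588, 0.809], [-1.0, -0.002, 0.001]]
shift mm [ 0.3 -0.1  0.4] rotvec [1.4205e+00 2.2000e-03 7.0000e-04]
[0.21891603 0.26689594 0.0674819 ]
```

View pics/w8.png

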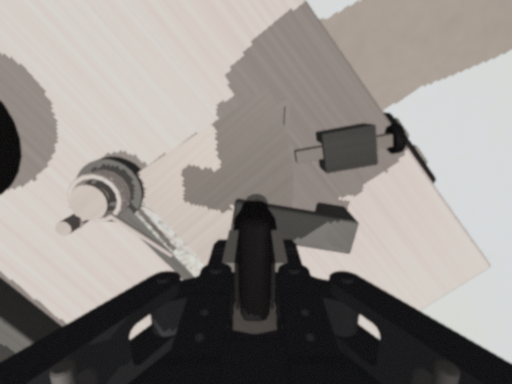

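Request:
apply_moves --rows '[[[0,0,0,0,0,0,0.45],[0,0,0,0,0,0,0.45],[0,0,0,0,0,0,0.45],[0,0,0,0,0,0,0.45],[-15,0,0,0,0,0,0.45],[-40,0,0,0,0,0,0.45],[-70,0,0,0,0,0,0.6],[-100,0,0,0,0,0,0.7],[-110,0,0,0,0,0,0.7],[-110,0,0,0,0,0,0.7]]]'

```text
time: 13.65
ee_pos: [0.4801, -0.0725, 0.2684]
tcp_rot: [-60.8, 89.7, -6.9]
wrist_force: [0.2, 0.5, -0.9]
opening: 0.0598
```

```bash
python3 - <<'E'
from h import *
p=snap('wrist','w9.png');P=cloud(p)
m=(P[...,2]>.206)&(P[...,2]<.225)&(np.hypot(P[...,0]-.481,P[...,1]+.071)<.04)
print(cv2.minAreaRect((P[m][:,:2]*1000).astype(np.float32)))
p=snap('scene','s9.png');P=cloud(p)
h=cams.find_in('tension_handle',p);print(h[:1])
m=(P[...,2]>.215)&(P[...,2]<.24)&(np.hypot(P[...,0]-.535,P[...,1]-.086)<.03)
A=P[m];print(len(A),A.mean(0),A.min(0),A.max(0))
p=snap('top','t9.png');P=cloud(p);print(cams.find_in('tension_handle',p)[:1])
m=(P[...,2]>.215)&(P[...,2]<.24)&(np.hypot(P[...,0]-.535,P[...,1]-.086)<.03)
A=P[m];print(len(A),A.mean(0),A.min(0),A.max(0))
plan((.535,.086,.27),-26)
cv2.imwrite('pics/s9z.png',cv2.convertScaleAbs(cv2.resize(p['pixels'][110:260,150:350,::-1],None,fx=4,fy=4,interpolation=cv2.INTER_CUBIC),alpha=1.6))
E
```

```text
((479.4549255371094, -74.06208801269531), (50.91400146484375, 13.383916854858398), 54.178897857666016)
[{'at': [0.5417, 0.0803, 0.1938], 'confidence': 0.65}]
67 [0.53768459 0.08351033 0.2212224 ] [0.52623374 0.07131007 0.21517129] [0.55012239 0.09700509 0.22888661]
[{'at': [0.5306, 0.0841, 0.2228], 'confidence': 0.54}]
90 [0.5336662  0.08603538 0.22268803] [0.52119517 0.07373313 0.21544227] [0.5461864  0.09872163 0.23000443]
t 13.9 pos [ 0.4791 -0.0724  0.2659] jaw 143.87 q [ -8.6  -2.1   9.9 102.    0.  -62.5] F [ 0.23 -0.24  0.15] open 0.0596
axes [[0.0, -0.808, 0.59], [0.0, 0.59, 0.808], [-1.0, -0.0, 0.0]]
shift mm [ -4.   48.2 160.8] rotvec [ 2.9648e+00  1.0000e-04 -3.0000e-04]
```

View pics/w9.png

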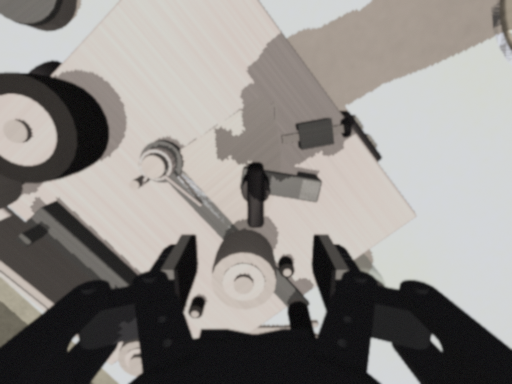

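View pics/s9z.png

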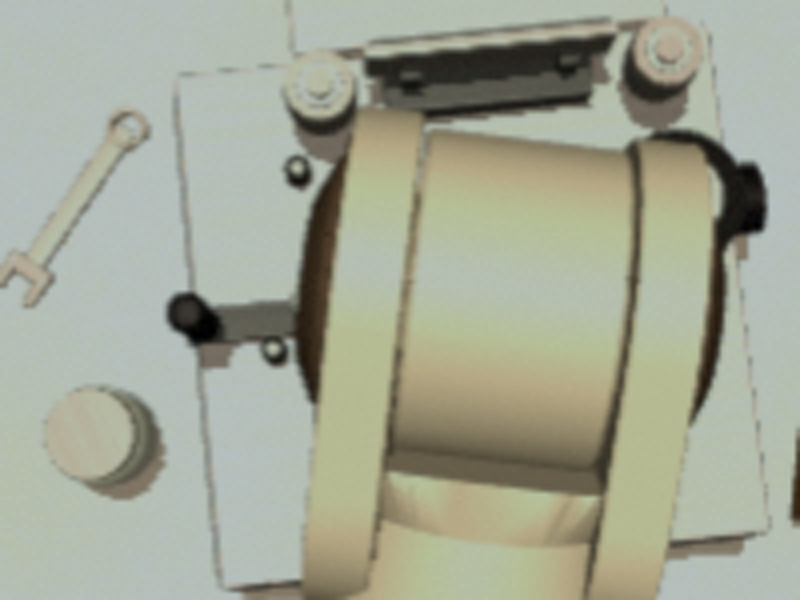

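```bash
python3 -c "
from h import *
plan((.535,.0855,.27),171)"
```

```text
t 13.9 pos [ 0.4791 -0.0724  0.2659] jaw 143.87 q [ -8.6  -2.1   9.9 102.    0.  -62.5] F [ 0.23 -0.24  0.15] open 0.0596
axes [[0.0, -0.808, 0.59], [0.0, 0.59, 0.808], [-1.0, -0.0, 0.0]]
shift mm [ -4.   48.  160.4] rotvec [-4.735e-01  2.000e-04  1.000e-04]
```

Request:
apply_moves --rows '[[[-4,8,27,-0.08,0,0,0.75],[-4,18,60,-0.16,0,0,0.75],[-4,29,95,-0.25,0,0,0.75],[-4,39,130,-0.35,0,0,0.75],[-4,46,153,-0.43,0,0,0.75],[-4,48,160.5,-0.473,0,0,0.75],[-4,48,160.5,-0.473,0,0,0.75],[-4,48,160.5,-0.473,0,0,0.75]]]'

```text
time: 14.7
ee_pos: [0.5347, 0.0854, 0.2693]
tcp_rot: [110.9, 89.9, -168.1]
wrist_force: [-0.2, -0.2, 0.4]
opening: 0.0642
```

```bash
python3 - <<'E'
from h import *
p=snap('wrist','w10.png');P=cloud(p);o=get_obs()
M=Rn.from_euler('xyz',o['tcp_rot'],degrees=True).as_matrix();T=(P-o['ee_pos'])@M
m=(P[...,2]>.12)&(P[...,2]<.236)&(abs(T[...,1])<.05)&(abs(T[...,2])<.05)
for lo in np.arange(.12,.236,.01):
    k=m&(P[...,2]>=lo)&(P[...,2]<lo+.01)
    if k.sum()>3: print(round(lo,3),k.sum(),P[k].mean(0).round(4),(T[k].min(0)*1000).round(1),(T[k].max(0)*1000).round(1))
plan((.535,.0855,.149),171)
E
```

```text
0.12 2713 [0.5353 0.0625 0.1209] [140.4 -50.  -49.5] [149.6  50.   16.4]
0.13 970 [0.5338 0.0541 0.135 ] [129.6 -21.2 -49.8] [138.5  19.8  -3.2]
0.14 68 [0.5176 0.0468 0.1432] [120.   -7.6 -50. ] [129.6  19.8  -7.5]
0.15 52 [0.5314 0.0744 0.1551] [109.6 -10.4 -13.9] [119.6  14.8  -0.7]
0.16 55 [0.5311 0.0746 0.1651] [100.  -10.3 -13.5] [109.4  14.3  -2. ]
0.17 56 [0.5321 0.0741 0.1748] [ 89.6 -10.  -13.5] [99.5 12.7 -4.4]
0.18 51 [0.5315 0.0742 0.1853] [ 80.  -10.4 -13.6] [89.6 13.1 -4. ]
0.19 58 [0.5315 0.0737 0.1951] [ 69.7 -10.1 -14.1] [79.5 12.8 -5.1]
0.2 68 [0.5314 0.0739 0.2053] [ 59.7 -10.5 -14.1] [69.3 13.5 -4.8]
0.21 198 [0.5318 0.0777 0.217 ] [ 49.6 -10.9 -14.5] [59.6 14.9 11.6]
0.22 666 [0.5325 0.083  0.2241] [ 42.3 -10.  -12.7] [49.6 13.8 10.4]
t 14.75 pos [0.5347 0.085  0.2696] jaw 170.88 q [  9.    5.9  18.5 102.7  -0.  -71.8] F [ 0.27 -0.78 -0.16] open 0.0641
axes [[-0.0, -0.987, 0.159], [-0.0, 0.159, 0.987], [-1.0, 0.0, -0.0]]
shift mm [120.6  -0.3   0.5] rotvec [-0.0022 -0.0002 -0.0004]
```

View pics/w10.png

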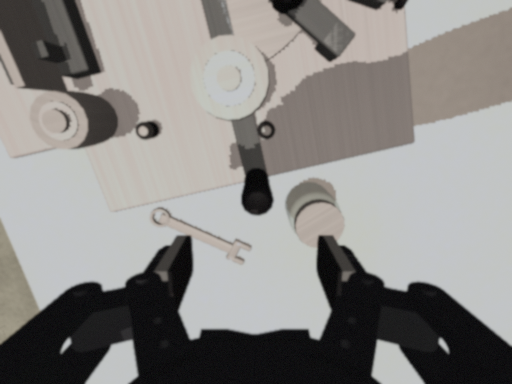

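Request:
apply_moves --rows '[[[25,2,-1,0,0,0,0.75],[55,2,-1,0,0,0,0.75],[85,2,-1,0,0,0,0.75],[105,2,-1,0,0,0,0.75],[116,2,-1,0,0,0,0.75],[121,2,-1,0,0,0,0.75],[121,2,-1,0,0,0,0.75],[121,2,-1,0,0,0,0.5],[121,2,-1,0,0,0,0.35],[121,2,-1,0,0,0,0.2],[121,2,-1,0,0,0,0.1],[121,2,-1,0,0,0,0],[121,2,-1,0,0,0,0],[121,2,-1,0,0,0,0]]]' --newtons 50

```text
time: 16.15
ee_pos: [0.5326, 0.0845, 0.1496]
tcp_rot: [-62.0, 90.0, 18.9]
wrist_force: [-2.6, 0.2, 5.5]
opening: 0.0246
```

```bash
python3 - <<'E'
from h import *
plan((.535,.0855,.149),171)
snap('wrist','w11.png')
o=get_obs();M=Rn.from_euler('xyz',o['tcp_rot'],degrees=True).as_matrix()
# path: arc from current, about pivot
pos=o['ee_pos']; yaw=np.radians(3.95)
r=.230; a0=np.pi/2+yaw
for a in np.r_[0:.4501:.045, .46,.47]:
    d=r*np.array([np.cos(a0-a)-np.cos(a0),np.sin(a0-a)-np.sin(a0),0])
    print(round(a,3),(M.T@d*1000).round(1))
E
```

```text
t 16.15 pos [0.5326 0.0845 0.1496] jaw 170.88 q [  9.    2.7   1.7  89.    0.  -71.9] F [-2.57  0.18  5.48] open 0.0246
axes [[0.0, -0.987, 0.158], [0.0, 0.158, 0.987], [-1.0, -0.0, 0.0]]
shift mm [ 0.6 -2.2  1.4] rotvec [-0.002   0.0002  0.0004]
0.0 [0. 0. 0.]
0.045 [  0.  -10.1   2.1]
0.09 [  0.  -20.3   3.8]
0.135 [  0.  -30.6   5. ]
0.18 [  0.  -41.    5.7]
0.225 [  0.  -51.3   6. ]
0.27 [  0.  -61.6   5.8]
0.315 [  0.  -72.    5.1]
0.36 [  0.  -82.3   4. ]
0.405 [  0.1 -92.5   2.4]
0.45 [ 1.000e-01 -1.026e+02  3.000e-01]
0.46 [ 1.000e-01 -1.049e+02 -2.000e-01]
0.47 [ 1.000e-01 -1.071e+02 -7.000e-01]
```

View pics/w11.png

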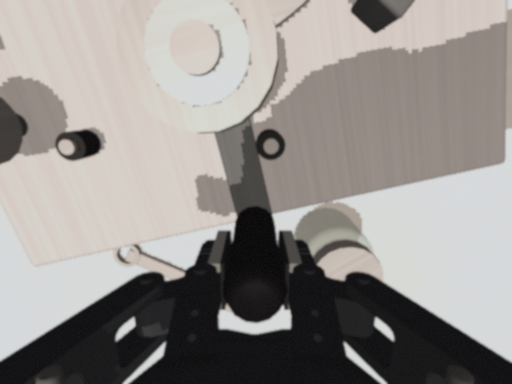

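The handle is between the pads at (255,260), with an opening of 24.6 mm against its 26 mm diameter. Next, push along the arc.

Request:
apply_moves --rows '[[[0,-4,0.9,0,0,0,0],[0,-10,2.1,0,0,0,0],[0,-15,3,0,0,0,0],[0,-20.3,3.8,0,0,0,0],[0,-25.5,4.4,0,0,0,0],[0,-30.6,5,0,0,0,0],[0,-36,5.4,0,0,0,0],[0,-41,5.7,0,0,0,0],[0,-46,5.9,0,0,0,0],[0,-51.3,6,0,0,0,0],[0,-56.5,5.9,0,0,0,0],[0,-61.6,5.8,0,0,0,0],[0,-67,5.5,0,0,0,0],[0,-72,5.1,0,0,0,0],[0,-77,4.6,0,0,0,0],[0,-82.3,4,0,0,0,0],[0,-87.5,3.2,0,0,0,0],[0,-92.5,2.4,0,0,0,0],[0,-92.5,2.4,0,0,0,0]]]'

```text
time: 18.1
ee_pos: [0.6232, 0.0728, 0.1497]
tcp_rot: [69.5, 89.9, 150.4]
wrist_force: [-8.7, 3.2, 2.9]
opening: 0.0251
```

```bash
cat > st.py <<'E'
from h import *
o=get_obs();e=o['ee_pos'];d=e[:2]-np.array([.5326,.0845])-.230*np.array([-np.sin(np.radians(3.95)),np.cos(np.radians(3.95))])*-1
print(o['time'],e.round(4),'F',o['wrist_force'].round(2),o['torque'].round(2),'open',o['opening'],'arm est',np.radians(93.95)-np.arctan2(d[1],d[0]),'r',np.hypot(*d))
E
python3 st.py
```

```text
18.1 [0.6232 0.0728 0.1497] F [-8.65  3.24  2.88] [0.63 1.68 0.03] open 0.02510063552053317 arm est 0.3997844991544992 r 0.23026441794632985
```

Request:
apply_moves --rows '[[[0,-3,-0.5,0,0,0,0],[0,-6,-1.2,0,0,0,0],[0,-8,-1.7,0,0,0,0],[0,-9.5,-2,0,0,0,0],[0,-11,-2.4,0,0,0,0],[0,-11,-2.4,0,0,0,0],[0,-11,-2.4,0,0,0,0]]]'

```text
time: 18.8
ee_pos: [0.6323, 0.0696, 0.1497]
tcp_rot: [73.7, 89.7, 154.7]
wrist_force: [-8.6, 4.7, 2.6]
opening: 0.0251
```

```bash
python3 st.py
```

```text
18.8 [0.6323 0.0696 0.1497] F [-8.56  4.74  2.62] [0.62 1.55 0.03] open 0.025120520153739716 arm est 0.44159288744189773 r 0.23032168685715876
```

Request:
apply_moves --rows '[[[0,-2,-0.5,0,0,0,0],[0,-3.5,-0.9,0,0,0,0],[0,-5,-1.3,0,0,0,0],[0,-5,-1.3,0,0,0,0],[0,-5,-1.3,0,0,0,0]]]'

```text
time: 19.3
ee_pos: [0.634, 0.0689, 0.1497]
tcp_rot: [77.5, 89.3, 158.6]
wrist_force: [-19.7, 6.7, 4.8]
opening: 0.0244
```

```bash
python3 st.py
```

```text
19.3 [0.634  0.0689 0.1497] F [-19.73   6.68   4.76] [ 1.06  2.86 -0.04] open 0.02441123996436551 arm est 0.44944592940502526 r 0.23029616440757783
```

```bash
python3 - <<'E'
from h import *
snap('wrist','w12.png');p=snap('scene','s12.png')
for l in ['tension_handle','lock_knob','screw_jar','pine_offcut','ear_tin','bench_wrench']: print(l,[(np.round(d['at'],4).tolist(),round(d['confidence'],2)) for d in cams.find_in(l,p)][:1])
cv2.imwrite('pics/s12z.png',cv2.convertScaleAbs(cv2.resize(p['pixels'][100:300,60:380,::-1],None,fx=2.5,fy=2.5,interpolation=cv2.INTER_CUBIC),alpha=1.5))
import runpy;runpy.run_path('st.py')
E
```

```text
tension_handle [([0.64, 0.058, 0.1627], 0.51)]
lock_knob [([0.4919, -0.079, 0.1981], 0.65)]
screw_jar [([0.4923, -0.0755, 0.1969], 0.49)]
pine_offcut [([0.4217, -0.4256, 0.034], 0.84)]
ear_tin [([0.5892, -0.4068, 0.0447], 0.63)]
bench_wrench [([0.6449, 0.1957, 0.0025], 0.72)]
19.7 [0.634  0.0689 0.1497] F [-18.25   6.11   3.93] [ 1.1   2.89 -0.02] open 0.02477594395547126 arm est 0.44945433256501044 r 0.23029675129164115
```

View pics/w12.png

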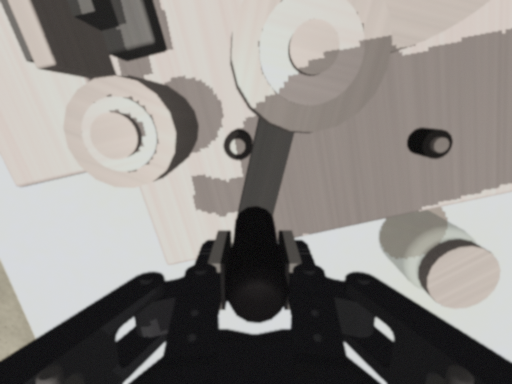

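View pics/s12z.png

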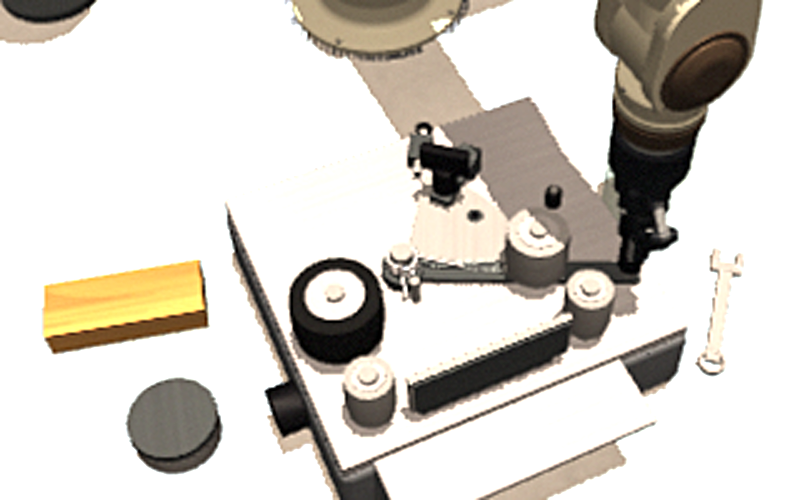

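The wrist view shows the bar against the rear stop post at (238,145), with the handle held at (255,265). The scene view shows the knob turned and the offcut, tin and wrench undisturbed. The jar is upright in the wrist view at (465,270).

```bash
python3 - <<'E'
from h import *
print(bot.job_done())
E
python3 st.py
```

```text
the job is handed in; nothing more can be done
None
the job is handed in; nothing more can be done
```

The tension lock is free, and the tension arm is at its rear stop with the gripper still holding the handle. I handed the job in like that at about 20 s of the 45 s allowed.

- **First try at the knob:** this failed. The reported tool position is about 31 mm beyond the real fingertips, so the gripper closed just above the knob and turned without moving it. I measured the offset in the wrist camera, lowered the gripper and gripped the knob again.
- **Lock knob:** it turned 1.42 rad anticlockwise to about 1.53 rad, measured in the wrist picture. The arm then sprang forward to its front stop, so the pin was out.
- **Tension arm:** I gripped the handle with 50 N and pushed it along its arc, past the angle of the click. The last reading was an estimated 0.449 rad. The push had risen from about 10 N to 19–21 N, and the wrist picture shows the bar against the rear stop post.
- **Other items:** in the last pictures the offcut, tin and wrench were within about 5 mm of their first readings.
- **Checks that failed or disagreed:** the network mistook the knob for the jar in the last scene picture, so I only confirmed by eye that the jar is upright, seemingly where it was. I never looked at the catch itself. The status check after hand-in was refused, so I have no reading for that last second.

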